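# Turn a box lid over against the lining board

### The arm

A 6-joint arm with a two-finger parallel gripper is mounted at the origin on the work surface; the furniture and walls round the work are solid. World frame = base frame: x ahead of the robot, y to its left, z up, the work surface at z = 0. Lengths are in mm, angles in rad, forces in N, time in s.
With the tool pointing down it reaches from about 350 to 975 mm from the base axis. Payload 7.1 kg.
Tool frame: the origin (TCP) lies midway between the tips of the shut fingers; the grasp point (between the pads) lies 19 mm behind it; y points along the fingers, x is the direction in which the jaws open and shut, and the axes are right-handed (so a half turn about y gives the same grasp; the last joint's range is limited). The gripper opens to 88 mm and grips with 3 to 60 N. Pads are 20 mm wide; open, the fingers measure 115 mm over their backs; the gripper's body (75 mm by 178 mm) begins 61 mm behind the grasp point.
Start: joints at [0.683, 0.423, 1.63, -0, 1.089, -0.019], TCP at [477.191, 403.601, 195.775] pointing down, gripper open.
Joint ranges: [-3, 3], [-0.9, 2.11], [0.09, 2.58], [-1.31, 4.45], [0.11, 2.69], [-2.54, 2.54]. Speed limits (rad/s): [2.39, 2.39, 3.01, 3.14, 3.14, 3.14].

### API

Orientations are given as a 3x3 rotation matrix whose columns are the frame's x, y, z axes.
In Python, from workcell import arm gives the robot as it stands.
- The arm moves only by the tool send_rows, never from a script. Its argument "rows" is one flat list of numbers, 7 for each row, row after row: the shift along the tool's x, y, z in units of 25 mm (1.0 is 25 mm), then the turn, a rotation vector about the tool's x, y, z in units of 5 degrees (1.0 is 5 degrees), then the finger opening in mm, from 0 to 87.8. A call has exactly 10 rows; each row shifts and turns the commanded pose from where the row before left it, along the tool's axes as they then stand; what a row does not reach is not made up. A row lasts 1/8 s, in which the tool goes at most 62.5 mm and 10.7 degrees, less where a joint would pass 70% of its speed; a pose out of reach is approached as far as the arm can. A call is refused whole if a number of a shift passes 1 or a number of a turn 1, either way. A call with a gripper value outside its range is refused whole. The fingers move at their own pace and stop on an object; "squeeze" is the grip in N (left out, the last holds). Time passes only in rows, so rows that do not move let the fingers close, or fill a call up. It gives the time, the measured TCP pose, the force and the opening at its end, in the units of the state.
- arm.read_state(): the state, without advancing time (a new reading comes with each control period).
- arm.camera(name): name is "scene" or "side" or "wrist"; returns the picture (420x560x3 uint8, red, green, blue); there is no depth.
- arm.calibration(name): a dict with "K" (3x3 intrinsics, pixels), "dist" ([k1, k2, p1, p2, k3] as OpenCV has them; the pictures are not rectified), "R" (3x3) and "t" (3): a world point X has camera coordinates R X + t. Camera axes: x right, y down, z forward; pixel columns grow to the right and rows downward; lengths in mm; the calibration is good to about 2 mm. A picture is of the moment at which its call begins: read the wrist's pose just before it. calibration takes no time and is no camera call; for the wrist camera it gives the pose at the moment of the call.
- arm.close_job(): hands the job in, once; it reports no verdict.
The state is a dict: "time_s": time; "q": joint angles; "joint_vel": joint speeds; "joint_efforts": joint torques, N m; "ee_pos": TCP position; "ee_rot": TCP orientation; "force": force on the tool from outside, world axes, zero at the start; "wrist_torque": the same for the moment, N m; "gripper_width": finger opening in mm.
Only numpy, scipy, OpenCV 4.12 (cv2) and the standard library are available. Lean on these libraries where they do the work, as an engineer would, in place of code of your own. Each camera call takes 0.05 s, during which the arm holds its last target. There are 200 camera calls.

### The job

Turn the shallow wooden box lid over for relining without grasping or lifting it: with the fingertips, push it away from you along the bench until its leading side lies square against the front edge of the low grey board, then keep it pressed there and work its near side up until it stands on its leading side and falls over onto the board, upside down. Then push it home, flat and square against the wooden fence at the back of the board, leave it there, and do not disturb the small things around.

Things in the scene. Friction and masses are not known exactly. Their poses are not given: they have to be found in the camera images.
- board: lining board, a grey slab fixed to the bench, 140 mm deep (its x) x 200 mm wide (its y), only 9 mm high; origin at the centre of its underside, z up, x away from the robot. Front edge, an upright face, at x = -70 mm. A wooden fence stands 14 mm above its top along the back; the fence's front face is at x = +58 mm. (Keep clear of the fixed microscope, 0.4 m tall, at world x 0.19 to 0.43, y -0.10 to 0.18 m.)
- lid: loose shallow wooden box lid, 120 g, on the bench before the board's front edge, right way up: 96 (x) x 116 (y) x 16 mm, a plain flat panel 6 mm thick on a rim 10 mm deep and 9 mm thick, flush with its edges, hollow below. Origin: centre of the rim's lower face; z from rim to panel (up at first, down once turned over); x toward the board at first (within 0.3 rad of the board's x).
- lead_left (a point): lead left corner of the lid's panel (lead = the side toward the board at the start, trail = the opposite side; left = +y of the lid), at half the panel's thickness: 13 mm above the lid's origin, 48 mm from it along the lid's x and 58 mm along its y
- lead_right (a point): lead right corner of the lid's panel (lead = the side toward the board at the start, trail = the opposite side; left = +y of the lid), at half the panel's thickness: 13 mm above the lid's origin, 48 mm from it along the lid's x and 58 mm along its y
- trail_left (a point): trail left corner of the lid's panel (lead = the side toward the board at the start, trail = the opposite side; left = +y of the lid), at half the panel's thickness: 13 mm above the lid's origin, 48 mm from it along the lid's x and 58 mm along its y
- trail_right (a point): trail right corner of the lid's panel (lead = the side toward the board at the start, trail = the opposite side; left = +y of the lid), at half the panel's thickness: 13 mm above the lid's origin, 48 mm from it along the lid's x and 58 mm along its y
- wood_block: dark walnut rest block, 45 x 85 x 26 mm, a bystander standing or lying loose beside the work; origin at the centre of its underside
- vial_a: small clear vial with a black cap, 22 mm across, 56 mm tall, a bystander standing or lying loose beside the work; origin at the centre of its underside
- vial_b: small clear vial with a pale cap, 22 mm across, 56 mm tall, a bystander standing or lying loose beside the work; origin at the centre of its underside
- petri_dish: open clear dish with crumbs in it, 60 mm across, 12 mm tall, a bystander standing or lying loose beside the work; origin at the centre of its underside
- eraser: eraser in a card sleeve, 23 x 46 x 13 mm, a bystander standing or lying loose beside the work; origin at the centre of its underside
- loupe: folding loupe, 33 x 41 x 14 mm, a bystander standing or lying loose beside the work; origin at the centre of its underside
- tweezers: steel tweezers, 14 x 138 x 9 mm, a bystander standing or lying loose beside the work; origin at the centre of its underside
There are look-alikes about, which are no part of the job. There is more than one size of the lid; the job needs the largest.

How it is judged (in metres and radians):
On the way, in this order (a step that is already met when the one before it is completed fails the run):
1. the lid lies right way up on the bench with its leading side square against the board's front edge (angle between lid's own z axis and vertical below 0.15 rad and x of each of lead_left, lead_right in the frame of board above -0.078 m and height (world z) of each of lead_left, lead_right below 0.02 m), for 0.05 s.
2. the lid stands steeply on its leading side, at the board's front edge (angle between lid's own z axis and vertical between 1.05 and 2 rad and x of each of lead_left, lead_right in the frame of board above -0.095 m and height (world z) of each of lead_left, lead_right below 0.032 m), for 0.02 s.
3. the lid lies upside down on the board, not lifted (angle between lid's own z axis and vertical above 2.9 rad and x of each of trail_left, trail_right in the frame of board above 0 m and height (world z) of each of lead_left, lead_right, trail_left, trail_right below 0.025 m), for 0.1 s.
At the end, for the whole second after the job is handed in: the lid lies at rest upside down (within 0.14 rad), flat on the board (panel corners 6 to 18 mm above the bench), its back side square against the fence (both back corners within 6 mm of it) and not more than 4 mm beyond the board's side edges (angle between lid's own z axis and vertical above 3 rad and linear speed of lid below 0.01 m/s and angular speed of lid below 0.1 rad/s and x of each of trail_left, trail_right in the frame of board above 0.052 m and y of lead_left in the frame of board between -0.104 and 0.104 m and height (world z) of lead_left between 0.006 and 0.018 m and y of lead_right in the frame of board between -0.104 and 0.104 m and height (world z) of lead_right between 0.006 and 0.018 m and y of trail_left in the frame of board between -0.104 and 0.104 m and height (world z) of trail_left between 0.006 and 0.018 m and y of trail_right in the frame of board between -0.104 and 0.104 m and height (world z) of trail_right between 0.006 and 0.018 m); the robot touches nothing.
It fails at once if the lid is lifted clear: all four panel corners more than 45 mm above the bench at once (height (world z) of each of lead_left, lead_right, trail_left, trail_right above 0.045 m).
It fails at once if one of the small things around is moved more than 15 mm (distance of any of wood_block, vial_a, vial_b, petri_dish, eraser, loupe, tweezers from where it was at the start of the episode above 0.015 m).
It also fails if it takes over 72 s, if anything falls off the work surface, if the arm or the gripper's body presses on something with over 40 N, if the wrist force passes 120 N, or if a joint passes its speed limit or range.

## Working session

There is one attempt and no reset: what is moved stays moved. The work goes in short steps, Python scripts to look and compute and a tool call to move; the robot and the scene stay as the last step left them, time stands still between calls to the robot, and variables do not carry over. Pictures are saved under pics/ and viewed, about 8 in all and at most 12, crops included, and the job is handed in when it is done.

Besides the shell and the picture viewer there is one more tool, called after "Request:" by a JSON object that holds its "api" and its "payload", one argument or row to a line. send_rows: Moves the arm, as the interface text tells. Its arguments: {"type":"object","properties":{"rows":{"type":"array","items":{"type":"number"}},"squeeze":{"type":"number"}},"required":["rows"]}

```bash
mkdir -p pics; ls; python3 - <<'E'
from workcell import arm
import cv2,numpy as np
s=arm.read_state();print(s['time_s'],s['ee_pos'],np.round(s['ee_rot'],3).tolist(),s['gripper_width'])
for n in('scene','side','wrist'):
    c=arm.calibration(n);print(n,np.round(c['K'],1).tolist(),np.round(c['dist'],4),'C',np.round(-np.array(c['R']).T@np.array(c['t'])),np.round(c['R'],2).tolist())
    cv2.imwrite(f'pics/{n}0.png',arm.camera(n)[:,:,::-1])
a=cv2.imread('pics/scene0.png');cv2.imwrite('pics/s0.png',cv2.resize(a,(800,600)))
a=cv2.imread('pics/side0.png');cv2.imwrite('pics/d0.png',cv2.resize(a,(800,600)))
E
```

```text
pics
0.0 [476.74164723 403.24038888 195.00125756] [[0.764, -0.001, -0.646], [0.646, -0.001, 0.764], [-0.001, -1.0, 0.0]] 87.73492671566909
scene [[432.0, 0.0, 278.4], [0.0, 432.0, 207.9], [0.0, 0.0, 1.0]] [-0.0168  0.      0.      0.      0.    ] C [238. 296. 690.] [[-0.9, -0.44, -0.01], [-0.32, 0.67, -0.67], [0.3, -0.6, -0.74]]
side [[469.1, 0.0, 273.6], [0.0, 469.1, 210.0], [0.0, 0.0, 1.0]] [-0.0797  0.      0.      0.      0.    ] C [-180. -137.  694.] [[-0.1, -1.0, 0.01], [-0.67, 0.06, -0.74], [0.73, -0.08, -0.68]]
wrist [[294.1, 0.0, 279.7], [0.0, 294.1, 208.3], [0.0, 0.0, 1.0]] [-0.0291  0.      0.      0.      0.    ] C [431. 458. 384.] [[0.76, 0.65, -0.0], [0.62, -0.74, 0.27], [0.17, -0.2, -0.96]]
```

View pics/s0.png

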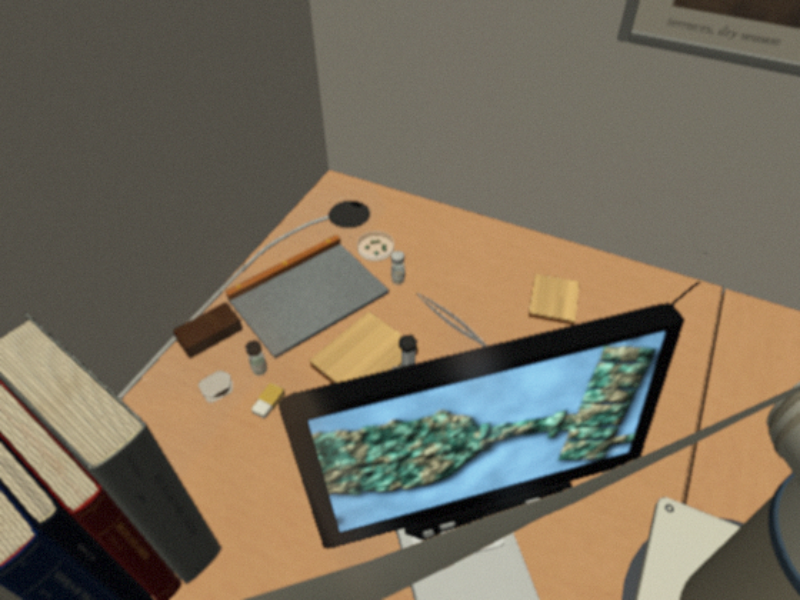

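View pics/d0.png

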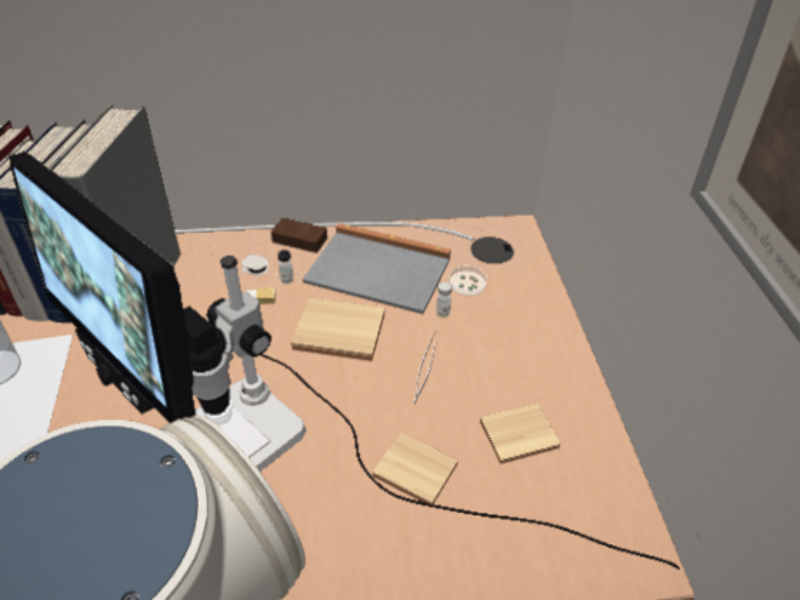

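Scene (800x600): the lid is at (365,350), a smaller look-alike at (555,298), and the board at (310,295). Side: candidates are (338,328), (520,432) and (415,466). The one by the board at (338,328) looks largest. I'll measure all three, with a close crop.

```bash
cat > h.py <<'E'
import cv2,numpy as np
from workcell import arm
def ray(cal,uv):
    uv=np.array(uv,float).reshape(-1,1,2)
    n=cv2.undistortPoints(uv,np.array(cal['K']),np.array(cal['dist'])).reshape(-1,2)
    R=np.array(cal['R']);t=np.array(cal['t']).ravel()
    d=np.c_[n,np.ones(len(n))]@R
    return -R.T@t,d
def onplane(cal,uv,z):
    C,d=ray(cal,uv); return C+d*((z-C[2])/d[:,2])[:,None]
def proj(cal,X):
    R=np.array(cal['R']);t=np.array(cal['t']).ravel()
    return cv2.projectPoints(np.array(X,float).reshape(-1,1,3),cv2.Rodrigues(R)[0],t,np.array(cal['K']),np.array(cal['dist']))[0].reshape(-1,2)
E
python3 - <<'E'
from h import *
im=cv2.imread('pics/side0.png');hsv=cv2.cvtColor(im,cv2.COLOR_BGR2HSV)
cal=arm.calibration('side')
k=0.7
for n,p in dict(lid=(338,328),b=(520,432),c=(415,466),bench=(450,480),bench2=(300,400),board=(380,270),fence=(400,242),lidside=(335,352),benchfar=(520,350)).items():
    print(n,hsv[int(p[1]*k),int(p[0]*k)])
c=im[140:290,180:350];cv2.imwrite('pics/crop0.png',cv2.resize(c,None,fx=4,fy=4,interpolation=cv2.INTER_CUBIC))
E
```

```text
lid [ 19  80 235]
b [ 17  85 223]
c [ 19  79 237]
bench [ 13  87 223]
bench2 [ 13  89 221]
board [ 60   2 156]
fence [ 12 135 147]
lidside [ 12 124 130]
benchfar [ 13  88 221]
```

View pics/crop0.png

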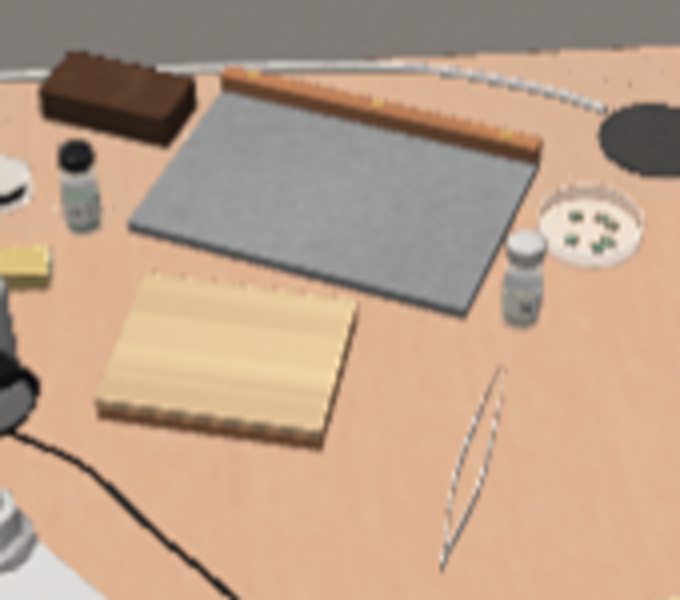

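The crop shows the lid by the board with top corners (150,275), (357,298), (322,437), (98,403). The board's front edge runs (132,226) to (465,312).

```bash
cat >> h.py <<'E'
def rects(im,cal,mask,z,amin=300):
    out=[]
    m=cv2.morphologyEx(mask.astype(np.uint8)*255,cv2.MORPH_OPEN,np.ones((3,3),np.uint8))
    m=cv2.morphologyEx(m,cv2.MORPH_CLOSE,np.ones((5,5),np.uint8))
    for c in cv2.findContours(m,cv2.RETR_EXTERNAL,cv2.CHAIN_APPROX_NONE)[0]:
        if cv2.contourArea(c)<amin: continue
        P=onplane(cal,c.reshape(-1,2),z)[:,:2].astype(np.float32)
        r=cv2.minAreaRect(P); out.append((c.reshape(-1,2).mean(0),r))
    return out
def lidmask(h): return (h[...,0]>=16)&(h[...,0]<=28)&(h[...,1]>45)&(h[...,2]>170)
def boardmask(h): return (h[...,1]<25)&(h[...,2]>120)&(h[...,2]<185)
E
python3 - <<'E'
from h import *
for cam in('side','scene'):
    im=cv2.imread(f'pics/{cam}0.png');h=cv2.cvtColor(im,cv2.COLOR_BGR2HSV);cal=arm.calibration(cam)
    for n,m,z in(('lid',lidmask(h),16),('board',boardmask(h),9)):
        for c,r in rects(im,cal,m,z):
            if 200<r[0][0]<1100 and max(r[1])<400: print(cam,n,c.round(),np.round(r[0]),np.round(r[1]),round(r[2],1),np.round(cv2.boxPoints(r)).tolist())
cal=arm.calibration('side')
f=lambda L,z:np.round(onplane(cal,[(x/4+180,y/4+140) for x,y in L],z)).tolist()
print('lid',f([(150,275),(357,298),(322,437),(98,403)],16))
print('board FL FR BR BL',f([(132,226),(465,312),(538,160),(222,92)],9))
print('vialA,B base, block, tweez',f([(82,228),(522,322),(160,145),(500,370),(442,568),(50,270),(555,245)],0))
E
```

```text
side lid [291. 327.] [ 264. -217.] [80. 66.] 54.2 [[214.0, -230.0], [267.0, -269.0], [314.0, -204.0], [260.0, -166.0]]
side lid [364. 301.] [ 303. -354.] [66. 80.] 11.4 [[263.0, -321.0], [278.0, -400.0], [344.0, -387.0], [328.0, -308.0]]
side lid [237. 228.] [ 510. -137.] [116.  96.] 74.2 [[448.0, -180.0], [540.0, -206.0], [572.0, -95.0], [479.0, -68.0]]
side board [152. 380.] [210.  -3.] [103. 173.] 86.9 [[121.0, -49.0], [294.0, -59.0], [300.0, 44.0], [127.0, 54.0]]
side board [164. 207.] [596.  12.] [116.  53.] 1.0 [[538.0, 37.0], [539.0, -16.0], [655.0, -14.0], [654.0, 39.0]]
side board [265. 190.] [ 638. -203.] [198. 131.] 64.1 [[536.0, -263.0], [653.0, -320.0], [740.0, -142.0], [622.0, -85.0]]
side board [527. 178.] [ 643. -841.] [349.  18.] 0.2 [[468.0, -833.0], [468.0, -851.0], [817.0, -849.0], [817.0, -831.0]]
scene lid [  6. 369.] [753. 241.] [30. 79.] 49.4 [[713.0, 255.0], [773.0, 204.0], [793.0, 226.0], [733.0, 278.0]]
scene lid [ 29. 315.] [809. 162.] [ 35. 223.] 76.8 [[696.0, 171.0], [913.0, 120.0], [921.0, 154.0], [704.0, 205.0]]
scene lid [ 45. 276.] [847.  88.] [ 73. 278.] 77.2 [[703.0, 83.0], [974.0, 21.0], [990.0, 92.0], [719.0, 154.0]]
scene lid [252. 244.] [ 512. -140.] [120.  97.] 73.5 [[448.0, -183.0], [542.0, -211.0], [576.0, -96.0], [482.0, -68.0]]
scene lid [388. 207.] [ 306. -354.] [70. 87.] 11.8 [[263.0, -319.0], [281.0, -404.0], [349.0, -389.0], [332.0, -305.0]]
scene board [217. 207.] [ 634. -202.] [196. 116.] 71.2 [[548.0, -277.0], [657.0, -314.0], [721.0, -128.0], [611.0, -91.0]]
lid [[568.0, -98.0, 16.0], [541.0, -207.0, 16.0], [443.0, -181.0, 16.0], [476.0, -71.0, 16.0]]
board FL FR BR BL [[617.0, -88.0, 9.0], [533.0, -264.0, 9.0], [657.0, -323.0, 9.0], [737.0, -142.0, 9.0]]
vialA,B base, block, tweez [[629.0, -59.0, 0.0], [532.0, -295.0, 0.0], [700.0, -104.0, 0.0], [497.0, -278.0, 0.0], [370.0, -231.0, 0.0], [595.0, -42.0, 0.0], [592.0, -323.0, 0.0]]
```

```bash
cat >> h.py <<'E'
def tri(a,ua,b,ub):
    C1,d1=ray(a,ua);C2,d2=ray(b,ub);d1=d1[0]/np.linalg.norm(d1[0]);d2=d2[0]/np.linalg.norm(d2[0])
    s=np.linalg.lstsq(np.c_[d1,-d2],C2-C1,rcond=None)[0]
    p,q=C1+s[0]*d1,C2+s[1]*d2
    return (p+q)/2,np.linalg.norm(p-q)
E
python3 - <<'E'
from h import *
a,b=arm.calibration('side'),arm.calibration('scene');k=.7
for n,u,v in(('bookfar',(143,110),(30,318)),('booknear',(75,178),(143,430)),('vialB cap',(445,287),(398,255)),('scope top',(230,262),(408,342)),
 ('screen top R',(160,270),(290,398)),('screenTR2',(18,158),(680,310))):
    print(n,[np.round(x) for x in tri(a,np.array(u)*k,b,np.array(v)*k)])
print(np.round(onplane(a,np.array([(178,262),(303,428),(255,395)])*k,0)))
E
```

```text
bookfar [array([706., 119., 263.]), np.float64(1.0)]
booknear [array([526., 166., 269.]), np.float64(1.0)]
vialB cap [array([ 533., -293.,   55.]), np.float64(0.0)]
scope top [array([389., -25., 237.]), np.float64(0.0)]
screen top R [array([464.,  64., 188.]), np.float64(32.0)]
screenTR2 [array([207.,  66., 473.]), np.float64(10.0)]
[[692. 119.   0.]
 [342. -85.   0.]
 [401. -21.   0.]]
```

Request:
{"api": "send_rows", "payload": {
  "rows": [0, -1, 0, 0, 0, 0, 40, 0, -1, 0, 0, 0, 0, 20, 0, -1, 0, 0, 0, 0, 0, 0, -1, 0, 0, 0, 0, 0, 0, -1, 0, 0, 0, 0, 0, 0, -1, 0, 0, 0, 0, 0, 0, -1, 0, 0, 0, 0, 0, 0, -1, 0, 0, 0, 0, 0, 0, 0, 0, 0, 0, 0, 0, 0, 0, 0, 0, 0, 0, 0]
}}

```text
time_s: 1.4
ee_pos: [476.8, 403.3, 394.4]
ee_rot: [[0.764, -0.001, -0.646], [0.646, -0.001, 0.764], [-0.002, -1.0, 0.0]]
force: [-0.9, -0.2, -1.3]
gripper_width: 0.6
```

```bash
python3 - <<'E'
from h import *
s=arm.read_state();print(np.round(s['q'],4),s['ee_pos'],np.hypot(*s['ee_pos'][:2]))
E
```

```text
[ 0.683   0.2694  1.3987  0.      1.4753 -0.019 ] [476.78750055 403.27810292 394.43988037] 624.467412260581
```

Request:
{"api": "send_rows", "payload": {
  "rows": [-0.2, 0, -1, 0, 0, 0, 0, -0.2, 0, -1, 0, 0, 0, 0, -0.2, 0, -1, 0, 0, 0, 0, -0.2, 0, -1, 0, 0, 0, 0, -0.2, 0, -1, 0, 0, 0, 0, -0.2, 0, -1, 0, 0, 0, 0, -0.2, 0, -1, 0, 0, 0, 0, -0.2, 0, -1, 0, 0, 0, 0, -0.2, 0, -1, 0, 0, 0, 0, -0.2, 0, -1, 0, 0, 0, 0]
}}

```text
time_s: 2.65
ee_pos: [600.2, 179.5, 393.8]
ee_rot: [[0.764, -0.003, -0.646], [0.646, -0.001, 0.764], [-0.003, -1.0, 0.001]]
force: [1.0, -0.1, 0.1]
gripper_width: 0.8
```

Request:
{"api": "send_rows", "payload": {
  "rows": [-0.7, 0, -0.77, 0, 0, 0, 0, -0.7, 0, -0.77, 0, 0, 0, 0, -0.7, 0, -0.77, 0, 0, 0, 0, -0.7, 0, -0.77, 0, 0, 0, 0, -0.7, 0, -0.77, 0, 0, 0, 0, -0.7, 0, -0.77, 0, 0, 0, 0, -0.7, 0, -0.77, 0, 0, 0, 0, -0.7, 0, -0.77, 0, 0, 0, 0, -0.7, 0, -0.77, 0, 0, 0, 0, -0.7, 0, -0.77, 0, 0, 0, 0]
}}

```text
time_s: 3.9
ee_pos: [590.4, -80.3, 393.9]
ee_rot: [[0.764, -0.003, -0.646], [0.646, 0.0, 0.764], [-0.002, -1.0, 0.002]]
force: [0.6, 0.2, -0.7]
gripper_width: 0.7
```

```bash
python3 - <<'E'
from h import *
s=arm.read_state();print(s['time_s'],np.round(s['q'],4),s['ee_pos'])
a,b=arm.calibration('side'),arm.calibration('scene');k=.7
for n,u,v in(('scr L',(15,158),(285,398)),('scr R',(160,268),(680,310)),('scr BR',(188,412),(645,455))):
    print(n,[np.round(x) for x in tri(a,np.array(u)*k,b,np.array(v)*k)])
cv2.imwrite('pics/w1.png',arm.camera('wrist')[:,:,::-1])
c=arm.calibration('wrist');np.savez('w1.npz',**{k:np.array(v) for k,v in c.items()})
E
```

```text
3.9 [-0.1552  0.2211  1.462  -0.      1.4613 -0.8572] [590.38555714 -80.30745676 393.90019704]
scr L [array([384., 151., 382.]), np.float64(8.0)]
scr R [array([193., -14., 392.]), np.float64(1.0)]
scr BR [array([174.,  -3., 246.]), np.float64(14.0)]
```

View pics/w1.png

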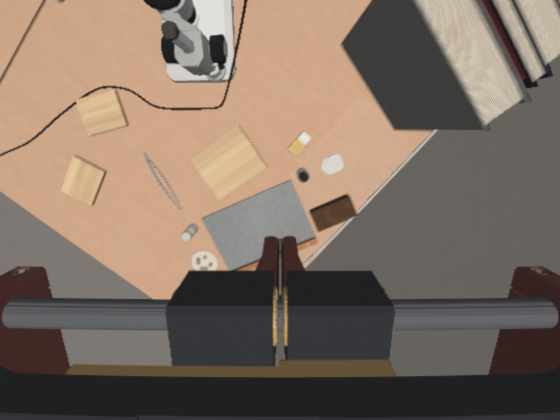

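The wrist view shows the lid at (230,163), the board at (258,225), smaller lids at (102,112) and (82,180), and the microscope clear to the upper left. Measuring from this view.

```bash
python3 - <<'E'
from h import *
cal=dict(np.load('w1.npz'))
im=cv2.imread('pics/w1.png');h=cv2.cvtColor(im,cv2.COLOR_BGR2HSV)
print(h[163,230],h[212,240],h[130,330])
for n,m,z in(('lid',(h[...,0]>=16)&(h[...,0]<=28)&(h[...,1]>60)&(h[...,2]>120),16),('board',(h[...,1]<40)&(h[...,2]>50)&(h[...,2]<130),9)):
    for c,r in rects(im,cal,m,z,800):
        print(n,c.round(),np.round(r[0]),np.round(r[1]),round(r[2],1),np.round(cv2.boxPoints(r)).tolist())
E
```

```text
[ 18  81 220] [ 45   3 147] [ 13  89 212]
lid [ 82. 180.] [ 309. -358.] [67. 81.] 11.0 [[268.0, -324.0], [284.0, -404.0], [349.0, -391.0], [334.0, -312.0]]
lid [229. 162.] [ 510. -143.] [117.  95.] 74.0 [[448.0, -186.0], [540.0, -212.0], [572.0, -100.0], [481.0, -74.0]]
lid [101. 112.] [ 270. -222.] [81. 66.] 53.8 [[220.0, -235.0], [273.0, -274.0], [320.0, -209.0], [267.0, -170.0]]
board [158. 418.] [ 759. -789.] [851.  23.] 41.8 [[435.0, -1064.0], [450.0, -1081.0], [1084.0, -513.0], [1069.0, -497.0]]
board [341. 226.] [ 659. -170.] [1313.  801.] 40.3 [[-101.0, -290.0], [417.0, -901.0], [1419.0, -51.0], [900.0, 560.0]]
```

Request:
{"api": "send_rows", "payload": {
  "rows": [0, 1, 0, 0, -0.97, 0, 0, 0, 1, 0, 0, -0.97, 0, 0, 0, 1, 0, 0, -0.97, 0, 20, 0, 1, 0, 0, -0.97, 0, 30, 0, 1, 0, 0, -0.97, 0, 50, -1, 0, 1, 0.8, 0, 0, 50, -1, 0, 1, 0.8, 0, 0, 50, -1, 0, 1, 0.8, 0, 0, 50, -0.42, 0, 0.7, 0, 0, 0, 50, -0.42, 0, 0.7, 0, 0, 0, 50]
}}

```text
time_s: 5.2
ee_pos: [450.3, -118.9, 282.8]
ee_rot: [[0.431, -0.188, -0.883], [0.902, 0.089, 0.422], [-0.0, -0.978, 0.208]]
force: [0.2, 0.3, 0.8]
gripper_width: 50.3
```

```bash
cat > m.py <<'E'
import sys
from h import *
# usage: tool-axis units to reach world target
s=arm.read_state();R=np.array(s['ee_rot']);p=np.array(s['ee_pos'])
print('t',round(s['time_s'],2),'p',p.round(1),'F',np.round(s['force'],1),'q',np.round(s['q'],2))
E=np.array([.903,-.43,0]);L=np.array([.43,.903,0])
F=np.array([578,-175,0.])
print('board coords x,y',round((p-F)@E-70,1),round((p-F)@L,1),'z',round(p[2],1))
for a in sys.argv[1:]:
    bx,by,z=map(float,a.split(','))
    T=F+E*(bx+70)+L*by+[0,0,z]
    print(a,'units',np.round(R.T@(T-p)/25,2))
E
python3 m.py; python3 - <<'E'
import numpy as np
E=np.array([.903,-.43]);L=np.array([.43,.903]);F=np.array([578,-175.])
for P in((511,-140),(465,-127)):print(E@(np.array(P)-F)-70,L@(np.array(P)-F))
E
```

```text
t 5.2 p [ 450.3 -118.9  282.8] F [0.2 0.3 0.8] q [-0.3   0.2   1.75  0.03  1.4  -1.44]
board coords x,y -209.4 -4.3 z 282.8
-145.551 2.795000000000002
-192.679 -5.245999999999995
```

```bash
python3 m.py -222,0,60 -222,0,7
```

```text
t 5.2 p [ 450.3 -118.9  282.8] F [0.2 0.3 0.8] q [-0.3   0.2   1.75  0.03  1.4  -1.44]
board coords x,y -209.4 -4.3 z 282.8
-222,0,60 units [ 0.17  8.82 -1.36]
-222,0,7 units [ 0.17 10.9  -1.8 ]
```

Request:
{"api": "send_rows", "payload": {
  "rows": [0.1, 0.88, -0.13, 0, 0, 0, 50, 0.07, 0.88, -0.13, 0, 0, 0, 50, 0, 0.88, -0.13, 0, 0, 0, 50, 0, 0.88, -0.13, 0, 0, 0, 50, 0, 0.88, -0.13, 0, 0, 0, 50, 0, 0.88, -0.13, 0, 0, 0, 50, 0, 0.88, -0.13, 0, 0, 0, 50, 0, 0.88, -0.13, 0, 0, 0, 50, 0, 0.88, -0.15, 0, 0, 0, 50, 0, 0.88, -0.17, 0, 0, 0, 50]
}}

```text
time_s: 6.45
ee_pos: [441.9, -109.5, 60.8]
ee_rot: [[0.43, -0.186, -0.883], [0.903, 0.089, 0.421], [0.0, -0.979, 0.206]]
force: [-0.6, 0.2, -0.0]
gripper_width: 50.1
```

```bash
python3 m.py -222,0,7 -170,0,7; python3 - <<'E'
from h import *
im=arm.camera('side')[:,:,::-1];cv2.imwrite('pics/d2.png',cv2.resize(im[120:300,150:390],None,fx=3.3,fy=3.3,interpolation=cv2.INTER_CUBIC))
E
```

```text
t 6.45 p [ 441.9 -109.5   60.8] F [-0.6  0.2 -0. ] q [-0.29  0.49  1.94  0.04  0.91 -1.45]
board coords x,y -221.1 0.6 z 60.8
-222,0,7 units [-0.02  2.12 -0.41]
-170,0,7 units [-0.02  1.69 -2.44]
```

View pics/d2.png

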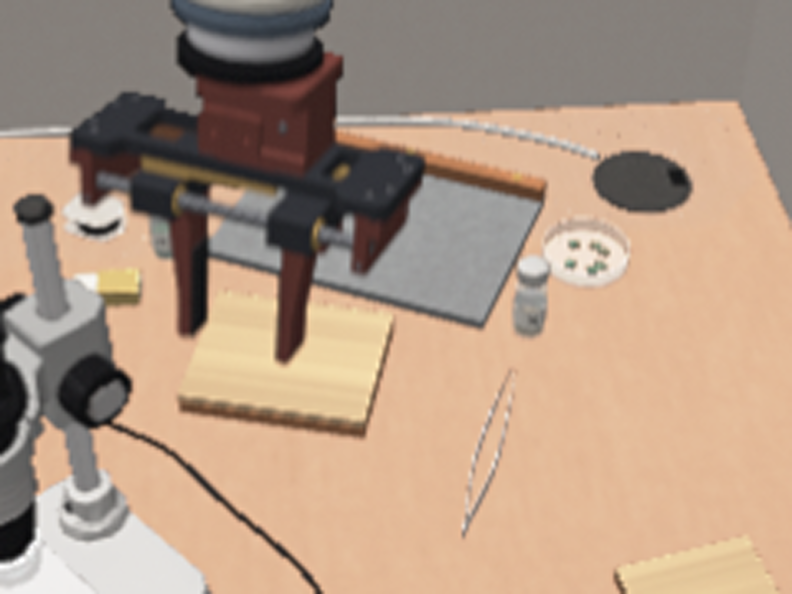

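Fingers hover behind and above the lid, clear of the microscope knob at (100,390). Next I descend and push slowly.

Request:
{"api": "send_rows", "payload": {
  "rows": [0, 0.71, -0.14, 0, 0, 0, 50, 0, 0.71, -0.14, 0, 0, 0, 50, 0, 0.7, -0.14, 0, 0, 0, 50, 0, 0, 0, 0, 0, 0, 50, 0, -0.05, -0.23, 0, 0, 0, 50, 0, -0.05, -0.23, 0, 0, 0, 50, 0, -0.05, -0.23, 0, 0, 0, 50, 0, -0.05, -0.23, 0, 0, 0, 50, 0, -0.05, -0.23, 0, 0, 0, 50, 0, -0.05, -0.23, 0, 0, 0, 50]
}}

```text
time_s: 7.75
ee_pos: [473.6, -125.1, 7.2]
ee_rot: [[0.431, -0.188, -0.883], [0.902, 0.09, 0.422], [-0.0, -0.978, 0.208]]
force: [0.1, 0.5, -0.0]
gripper_width: 50.1
```

Request:
{"api": "send_rows", "payload": {
  "rows": [0, -0.03, -0.16, 0, 0, 0, 50, 0, -0.02, -0.08, 0, 0, 0, 50, 0, -0.02, -0.08, 0, 0, 0, 50, 0, 0, 0, 0, 0, 0, 50, 0, 0, 0, 0, 0, 0, 50, 0, 0, 0, 0, 0, 0, 50, 0, 0, 0, 0, 0, 0, 50, 0, 0, 0, 0, 0, 0, 50, 0, 0, 0, 0, 0, 0, 50, 0, 0, 0, 0, 0, 0, 50]
}}

```text
time_s: 9.0
ee_pos: [480.6, -128.5, 7.2]
ee_rot: [[0.431, -0.188, -0.883], [0.902, 0.09, 0.422], [-0.0, -0.978, 0.208]]
force: [-0.3, 0.2, 0.2]
gripper_width: 50.2
```

```bash
python3 m.py; python3 - <<'E'
from h import *
cal=arm.calibration('wrist');im=arm.camera('wrist')[:,:,::-1].copy();cv2.imwrite('pics/w3.png',im)
h=cv2.cvtColor(im,cv2.COLOR_BGR2HSV)
im2=arm.camera('side')[:,:,::-1].copy();h2=cv2.cvtColor(im2,cv2.COLOR_BGR2HSV);cv2.imwrite('pics/d3.png',im2)
sc=arm.camera('scene')[:,:,::-1].copy()
h3=cv2.cvtColor(sc,cv2.COLOR_BGR2HSV)
for n,i,hh,c in(('side',im2,h2,arm.calibration('side')),('scene',sc,h3,arm.calibration('scene'))):
  for cc,r in rects(i,c,lidmask(hh),16):
    if 400<r[0][0]<650 and -250<r[0][1]<0: print(n,np.round(r[0]),np.round(r[1]),round(r[2],1),np.round(cv2.boxPoints(r)).tolist())
a=cv2.resize(im2[130:280,170:330],None,fx=3.5,fy=3.5);b=cv2.resize(im,(400,300))
o=np.zeros((525,800,3),np.uint8);o[:525,:400]=cv2.resize(a,(400,525)) if 0 else a[:525,80:480];o[:300,400:]=b;cv2.imwrite('pics/v3.png',o)
E
```

```text
t 9.0 p [ 480.6 -128.5    7.2] F [-0.3  0.2  0.2] q [-0.3   0.63  1.86  0.04  0.86 -1.46]
board coords x,y -178.0 0.2 z 7.2
side [ 511. -137.] [116.  98.] 74.3 [[448.0, -180.0], [542.0, -206.0], [573.0, -95.0], [479.0, -68.0]]
scene [ 513. -133.] [123.  90.] 64.6 [[446.0, -169.0], [527.0, -208.0], [580.0, -97.0], [498.0, -59.0]]
```

View pics/v3.png

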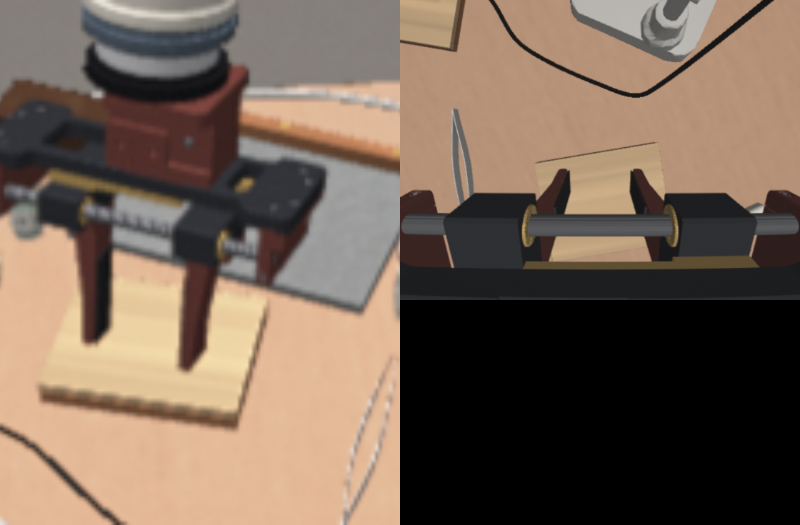

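```bash
python3 - <<'E'
from h import *
s=arm.read_state();p=np.array(s['ee_pos']);R=np.array(s['ee_rot'])
c=arm.calibration('side')
for d in(-25,25,-32,32):
    u=proj(c,p+R[:,0]*d)[0];print(d,(u-[170,130])*3.5-[80,0])
# tip pixels in crop -> where
a=np.array([(95,340),(190,368)])+[80,0];a=a/3.5+[170,130]
for z in(7,20,30,40,50):print(z,np.round(onplane(c,a,z)[:,:2]).tolist())
w=arm.calibration('wrist')
print(proj(w,np.array([p+R[:,0]*d for d in(-25,25)]))*[400/560,300/420]+[400,0])
b=(np.array([(565,172),(640,172)])-[400,0])*[1.4,1.4]
for z in(7,20,30,40,50):print(z,np.round(onplane(w,b,z)[:,:2]).tolist())
E
```

```text
-25 [181.65514784 397.18507192]
25 [102.17003268 375.00262492]
-32 [192.95703363 400.33438861]
32 [ 91.21632741 371.94107514]
7 [[521.0, -102.0], [493.0, -157.0]]
20 [[508.0, -103.0], [480.0, -157.0]]
30 [[497.0, -103.0], [470.0, -156.0]]
40 [[487.0, -104.0], [461.0, -156.0]]
50 [[477.0, -104.0], [451.0, -156.0]]
[[574.00782779 168.57587636]
 [626.04824969 168.57744484]]
7 [[469.0, -160.0], [500.0, -95.0]]
20 [[468.0, -157.0], [497.0, -96.0]]
30 [[467.0, -155.0], [495.0, -97.0]]
40 [[466.0, -153.0], [492.0, -98.0]]
50 [[466.0, -151.0], [490.0, -99.0]]
```

```bash
python3 - <<'E'
from h import *
w=dict(np.load('w1.npz'))
for dz in(0,10,20,30):print(dz,proj(w,[[590.4,-80.3,393.9+dz]]))
# wrist-cam frame: TCP in camera coords now and then
c=arm.calibration('wrist');p=np.array(arm.read_state()['ee_pos'])
print(np.array(c['R'])@p+np.ravel(c['t']), w['R']@[590.4,-80.3,393.9]+w['t'].ravel())
im=cv2.imread('pics/w3.png');print(im.shape);cv2.imwrite('pics/v4.png',np.hstack([cv2.resize(cv2.imread('pics/w1.png')[200:300,220:340],None,fx=3.3,fy=3.3),cv2.resize(im[180:340,190:390],None,fx=2,fy=2)[:330]]) if 0 else cv2.resize(im[190:350,180:400],None,fx=3.5,fy=3.5))
E
```

```text
0 [[282.15734422 233.41590215]]
10 [[282.2364163 238.7503316]]
20 [[282.32380777 244.64909634]]
30 [[282.42089706 251.20625785]]
[  0.20591966  18.98282389 201.70679215] [  1.64996482  17.12862496 200.9173503 ]
(420, 560, 3)
```

View pics/v4.png

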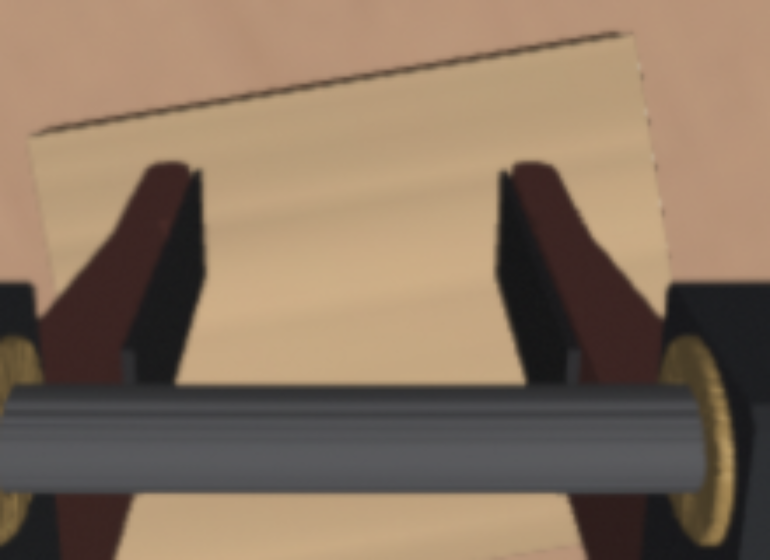

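Reported TCP does not match the visible tips: both views put them about 26 mm higher than reported, above the lid. I'll account for that, retreat, and find the bench by touch.

```bash
sed -i "s/p=np.array(s\['ee_pos'\])/p=np.array(s['ee_pos'])-25*R[:,1]/" m.py; python3 m.py -222,0,32 -222,0,14 -222,0,6
```

```text
t 9.15 p [ 485.3 -130.7   31.6] F [-0.7 -0.8  0.2] q [-0.3   0.63  1.86  0.04  0.86 -1.46]
board coords x,y -172.8 0.2 z 31.6
-222,0,32 units [-0.01  0.4   1.93]
-222,0,14 units [-0.01  1.1   1.78]
-222,0,6 units [-0.01  1.41  1.71]
```

Request:
{"api": "send_rows", "payload": {
  "rows": [0, 0.1, 0.48, 0, 0, 0, 50, 0, 0.1, 0.48, 0, 0, 0, 50, 0, 0.1, 0.48, 0, 0, 0, 50, 0, 0.1, 0.48, 0, 0, 0, 50, 0, 0, 0, 0, 0, 0, 50, 0, 0.23, -0.05, 0, 0, 0, 50, 0, 0.23, -0.05, 0, 0, 0, 50, 0, 0.23, -0.05, 0, 0, 0, 50, 0, 0.08, -0.02, 0, 0, 0, 50, 0, 0, 0, 0, 0, 0, 50]
}}

```text
time_s: 10.4
ee_pos: [436.4, -107.4, -12.6]
ee_rot: [[0.431, -0.188, -0.883], [0.902, 0.09, 0.422], [-0.0, -0.978, 0.208]]
force: [-1.1, -0.1, -0.6]
gripper_width: 49.7
```

Request:
{"api": "send_rows", "payload": {
  "rows": [0, 0.04, -0.01, 0, 0, 0, 50, 0, 0.04, -0.01, 0, 0, 0, 50, 0, 0.04, -0.01, 0, 0, 0, 50, 0, 0.04, -0.01, 0, 0, 0, 50, 0, 0.04, -0.01, 0, 0, 0, 50, 0, 0.04, -0.01, 0, 0, 0, 50, 0, 0, 0, 0, 0, 0, 50, 0, 0, 0, 0, 0, 0, 50, 0, 0, 0, 0, 0, 0, 50, 0, 0, 0, 0, 0, 0, 50]
}}

```text
time_s: 11.65
ee_pos: [436.8, -107.5, -18.4]
ee_rot: [[0.431, -0.188, -0.883], [0.902, 0.09, 0.422], [0.0, -0.978, 0.208]]
force: [-1.2, -0.7, -0.3]
gripper_width: 50.0
```

```bash
python3 m.py; python3 - <<'E'
from h import *
im=arm.camera('side')[:,:,::-1];cv2.imwrite('pics/d5.png',cv2.resize(im[180:300,180:320],None,fx=4.5,fy=4.5,interpolation=cv2.INTER_CUBIC))
E
```

```text
t 11.65 p [ 441.4 -109.7    6. ] F [-1.2 -0.7 -0.3] q [-0.29  0.63  1.96  0.05  0.75 -1.45]
board coords x,y -221.4 0.2 z 6.0
```

View pics/d5.png

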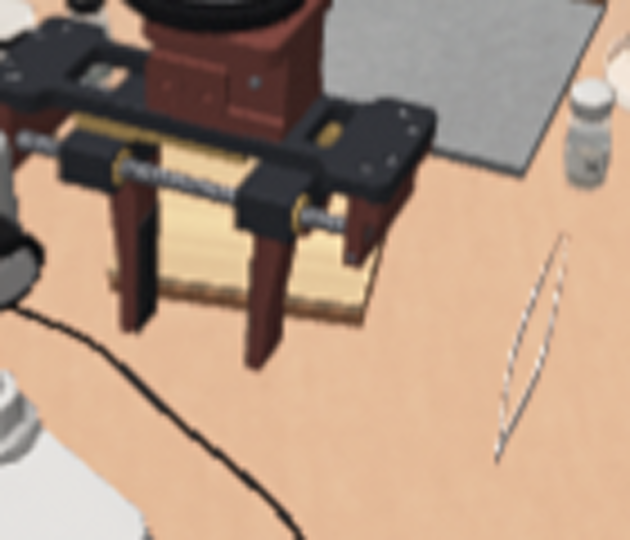

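Now the fingers stand behind the lid's trailing side, left tip at (130,328) and right tip at (262,365). Pushing.

Request:
{"api": "send_rows", "payload": {
  "rows": [0, -0.033, -0.156, 0, 0, 0, 50, 0, -0.033, -0.156, 0, 0, 0, 50, 0, -0.033, -0.156, 0, 0, 0, 50, 0, -0.033, -0.156, 0, 0, 0, 50, 0, -0.033, -0.156, 0, 0, 0, 50, 0, -0.033, -0.156, 0, 0, 0, 50, 0, -0.033, -0.156, 0, 0, 0, 50, 0, -0.033, -0.156, 0, 0, 0, 50, 0, -0.033, -0.156, 0, 0, 0, 50, 0, 0, 0, 0, 0, 0, 50]
}}

```text
time_s: 12.95
ee_pos: [469.6, -123.2, -18.5]
ee_rot: [[0.431, -0.187, -0.883], [0.902, 0.089, 0.422], [0.0, -0.978, 0.207]]
force: [-0.7, -0.7, 0.3]
gripper_width: 49.7
```

```bash
cat > l.py <<'E'
from h import *
E=np.array([.903,-.43]);L=np.array([.43,.903]);F=np.array([578,-175.])
for n in('side','scene'):
  i=arm.camera(n)[:,:,::-1].copy();cv2.imwrite(f'pics/last_{n}.png',i);h=cv2.cvtColor(i,cv2.COLOR_BGR2HSV)
  for cc,r in rects(i,arm.calibration(n),lidmask(h),16,150):
    if 400<r[0][0]<700 and -290<r[0][1]<0:
      B=cv2.boxPoints(r)-F; print(n,np.round(r[1]),round(r[2],1),'boardxy',[(int(b@E-70),int(b@L)) for b in B])
E
python3 m.py; python3 l.py
```

```text
t 12.95 p [ 474.2 -125.4    5.9] F [-0.7 -0.7  0.3] q [-0.3   0.66  1.88  0.04  0.8  -1.46]
board coords x,y -185.0 0.2 z 5.9
side [40. 63.] 65.4 boardxy [(-169, -60), (-106, -59), (-107, -19), (-170, -20)]
side [ 40. 108.] 89.0 boardxy [(-167, -16), (-68, 28), (-85, 64), (-184, 19)]
scene [26. 33.] 2.4 boardxy [(-141, 147), (-126, 118), (-103, 130), (-118, 159)]
scene [34. 82.] 30.9 boardxy [(-185, -14), (-117, -59), (-98, -31), (-166, 13)]
```

Request:
{"api": "send_rows", "payload": {
  "rows": [0, -0.017, -0.078, 0, 0, 0, 50, 0, -0.017, -0.078, 0, 0, 0, 50, 0, -0.017, -0.078, 0, 0, 0, 50, 0, -0.017, -0.078, 0, 0, 0, 50, 0, -0.008, -0.04, 0, 0, 0, 50, 0, -0.008, -0.04, 0, 0, 0, 50, 0, 0, 0, 0, 0, 0, 50, 0, 0, 0, 0, 0, 0, 50, 0, 0, 0, 0, 0, 0, 50, 0, 0, 0, 0, 0, 0, 50]
}}

```text
time_s: 14.3
ee_pos: [474.7, -125.6, -18.6]
ee_rot: [[0.431, -0.194, -0.881], [0.902, 0.093, 0.421], [-0.0, -0.977, 0.215]]
force: [-7.1, 6.0, 6.0]
gripper_width: 50.0
```

```bash
python3 m.py; python3 l.py
```

```text
t 14.3 p [ 479.5 -127.9    5.8] F [-7.1  6.   6. ] q [-0.3   0.67  1.87  0.04  0.82 -1.46]
board coords x,y -179.2 0.2 z 5.8
side [41. 74.] 64.0 boardxy [(-166, -61), (-92, -61), (-92, -20), (-166, -20)]
side [ 40. 108.] 87.2 boardxy [(-162, -14), (-62, 26), (-77, 63), (-177, 21)]
scene [25. 33.] 0.2 boardxy [(-141, 147), (-127, 117), (-104, 128), (-118, 158)]
scene [23. 40.] 28.9 boardxy [(-169, 40), (-137, 17), (-123, 35), (-156, 59)]
scene [35. 82.] 33.3 boardxy [(-178, -16), (-109, -58), (-91, -28), (-160, 13)]
```

Lid is square against the board, with about 9 N reaction at -166 mm. Next I straighten the tool while keeping the press.

Request:
{"api": "send_rows", "payload": {
  "rows": [0, -0.02, -0.12, -0.6, 0, 0, 50, 0, -0.02, -0.12, -0.6, 0, 0, 50, 0, 0, -0.12, -0.6, 0, 0, 50, 0, 0, -0.06, -0.6, 0, 0, 50, 0, 0, 0, 0, 0, 0, 50, 0, 0, 0, 0, 0, 0, 50, 0, 0, 0, 0, 0, 0, 50, 0, 0, 0, 0, 0, 0, 50, 0, 0, 0, 0, 0, 0, 50, 0, 0, 0, 0, 0, 0, 50]
}}

```text
time_s: 15.65
ee_pos: [481.2, -128.8, -20.6]
ee_rot: [[0.432, -0.012, -0.902], [0.902, 0.005, 0.431], [-0.001, -1.0, 0.013]]
force: [-9.9, 12.6, 1.0]
gripper_width: 50.0
```

```bash
python3 m.py; python3 l.py
```

```text
t 15.65 p [ 481.5 -128.9    4.4] F [-9.9 12.6  1. ] q [-0.29  0.61  2.    0.    0.54 -1.41]
board coords x,y -177.0 0.1 z 4.4
side [40. 97.] 63.7 boardxy [(-165, -60), (-69, -62), (-68, -21), (-165, -20)]
side [86. 36.] 2.3 boardxy [(-179, 18), (-162, -13), (-87, 26), (-104, 58)]
scene [25. 33.] 0.2 boardxy [(-140, 147), (-126, 117), (-104, 128), (-118, 158)]
```

Request:
{"api": "send_rows", "payload": {
  "rows": [0.03, -0.1, 0, 0, 0, 0, 50, 0.03, -0.14, -0.01, 0, 0, 0, 50, 0, -0.14, -0.01, 0, 0, 0, 50, 0, -0.14, -0.01, 0, 0, 0, 50, 0, -0.14, -0.015, 0, 0, 0, 50, 0, -0.14, -0.02, 0, 0, 0, 50, 0, -0.1, -0.02, 0, 0, 0, 50, 0, 0, 0, 0, 0, 0, 50, 0, 0, 0, 0, 0, 0, 50, 0, 0, 0, 0, 0, 0, 50]
}}

```text
time_s: 17.0
ee_pos: [484.3, -129.4, 2.1]
ee_rot: [[0.432, -0.011, -0.902], [0.902, 0.004, 0.432], [-0.002, -1.0, 0.012]]
force: [-11.1, 4.7, 2.6]
gripper_width: 49.8
```

```bash
python3 m.py; python3 l.py; python3 -c "
import cv2;a=cv2.imread('pics/last_side.png')[130:290,180:340];b=cv2.imread('pics/last_scene.png')[170:330,170:330];import numpy as np;cv2.imwrite('pics/v6.png',cv2.resize(np.hstack([a,b]),None,fx=2.5,fy=2.5,interpolation=2))"
```

```text
t 17.0 p [ 484.5 -129.5   27.1] F [-11.1   4.7   2.6] q [-0.29  0.57  1.99  0.    0.59 -1.41]
board coords x,y -173.9 0.9 z 27.1
side [46. 74.] 57.2 boardxy [(-143, -51), (-70, -61), (-64, -16), (-137, -6)]
side [38. 83.] 89.0 boardxy [(-136, 0), (-60, 33), (-76, 68), (-152, 33)]
scene [31. 26.] 88.3 boardxy [(-127, 118), (-103, 128), (-116, 157), (-140, 146)]
```

View pics/v6.png

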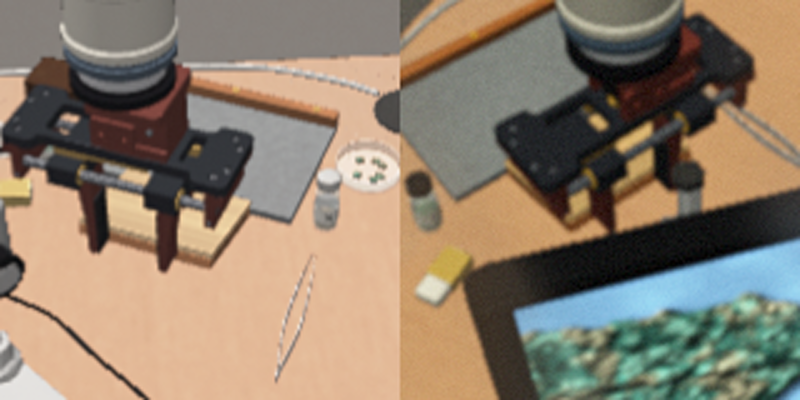

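Side view: the trailing side is lifted about 15°, held by both tips at (97,250) and (163,268); nothing else touched. Continuing the arc.

Request:
{"api": "send_rows", "payload": {
  "rows": [0, -0.17, -0.05, 0, 0, 0, 50, 0, -0.17, -0.055, 0, 0, 0, 50, 0, -0.17, -0.06, 0, 0, 0, 50, 0, -0.17, -0.065, 0, 0, 0, 50, 0, -0.17, -0.07, 0, 0, 0, 50, 0, -0.155, -0.08, 0, 0, 0, 50, 0, -0.15, -0.09, 0, 0, 0, 50, 0, -0.15, -0.09, 0, 0, 0, 50, 0, 0, 0, 0, 0, 0, 50, 0, 0, 0, 0, 0, 0, 50]
}}

```text
time_s: 18.35
ee_pos: [497.6, -135.8, 35.3]
ee_rot: [[0.431, -0.01, -0.902], [0.902, 0.003, 0.431], [-0.001, -1.0, 0.01]]
force: [-12.6, 5.3, 8.8]
gripper_width: 50.5
```

```bash
python3 m.py; python3 l.py
```

```text
t 18.35 p [ 497.9 -135.9   60.3] F [-12.6   5.3   8.8] q [-0.29  0.52  1.95  0.    0.68 -1.41]
board coords x,y -159.2 0.9 z 60.3
scene [34. 25.] 88.0 boardxy [(-127, 117), (-104, 127), (-117, 158), (-140, 148)]
```

Request:
{"api": "send_rows", "payload": {
  "rows": [0, -0.14, -0.085, 0, 0, 0, 50, 0, -0.13, -0.09, 0, 0, 0, 50, 0, -0.12, -0.1, 0, 0, 0, 50, 0, -0.11, -0.105, 0, 0, 0, 50, 0, -0.1, -0.11, 0, 0, 0, 50, 0, -0.095, -0.115, 0, 0, 0, 50, 0, -0.085, -0.12, 0, 0, 0, 50, 0, -0.08, -0.12, 0, 0, 0, 50, 0, 0, 0, 0, 0, 0, 50, 0, 0, 0, 0, 0, 0, 50]
}}

```text
time_s: 19.7
ee_pos: [517.7, -145.4, 58.1]
ee_rot: [[0.431, -0.008, -0.902], [0.902, 0.002, 0.431], [-0.001, -1.0, 0.008]]
force: [-15.0, 3.8, 19.4]
gripper_width: 50.1
```

```bash
python3 m.py; python3 l.py
```

```text
t 19.7 p [ 517.9 -145.5   83.1] F [-15.    3.8  19.4] q [-0.3   0.5   1.9  -0.    0.75 -1.42]
board coords x,y -137.0 0.8 z 83.1
scene [29. 32.] 5.6 boardxy [(-141, 144), (-124, 117), (-100, 132), (-116, 160)]
```

Request:
{"api": "send_rows", "payload": {
  "rows": [0, -0.14, -0.12, 0, 0, 0, 50, 0, -0.12, -0.13, 0, 0, 0, 50, 0, -0.1, -0.14, 0, 0, 0, 50, 0, -0.08, -0.15, 0, 0, 0, 50, 0, -0.06, -0.15, 0, 0, 0, 50, 0, -0.04, -0.15, 0, 0, 0, 50, 0, -0.03, -0.15, 0, 0, 0, 50, 0, 0, 0, 0, 0, 0, 50, 0, 0, 0, 0, 0, 0, 50, 0, 0, 0, 0, 0, 0, 50]
}}

```text
time_s: 21.05
ee_pos: [544.4, -158.2, 73.5]
ee_rot: [[0.431, 0.001, -0.902], [0.902, -0.001, 0.431], [-0.001, -1.0, -0.001]]
force: [-7.8, -1.9, 14.8]
gripper_width: 49.8
```

```bash
python3 m.py; python3 l.py;  python3 -c "
import cv2;a=cv2.imread('pics/last_side.png')[130:290,180:340];b=cv2.imread('pics/last_scene.png')[170:330,170:330];import numpy as np;cv2.imwrite('pics/v7.png',cv2.resize(np.hstack([a,b]),None,fx=2.5,fy=2.5,interpolation=2))"
```

```text
t 21.05 p [ 544.4 -158.1   98.5] F [-7.8 -1.9 14.8] q [-0.3   0.51  1.84 -0.    0.8  -1.43]
board coords x,y -107.6 0.8 z 98.5
scene [28. 34.] 0.2 boardxy [(-143, 146), (-128, 116), (-103, 128), (-117, 158)]
```

View pics/v7.png

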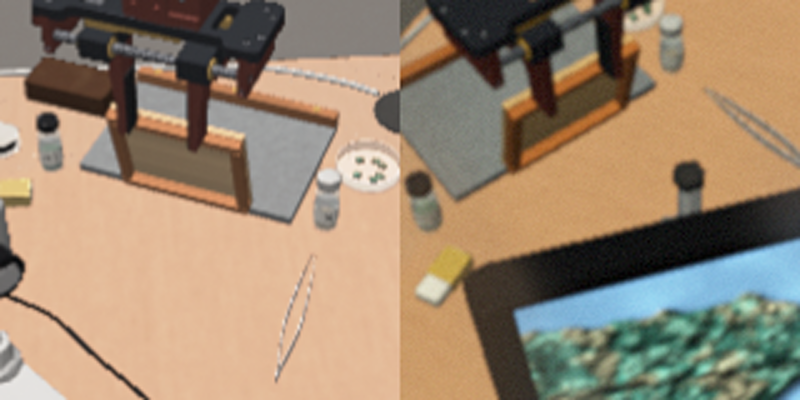

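Lid stands about 78° on its leading side, held square by both tips. Push on over the top.

Request:
{"api": "send_rows", "payload": {
  "rows": [0, -0.04, -0.16, 0, 0, 0, 50, 0, -0.03, -0.16, 0, 0, 0, 50, 0, -0.02, -0.18, 0, 0, 0, 50, 0, 0, -0.2, 0, 0, 0, 50, 0, 0.02, -0.2, 0, 0, 0, 50, 0, 0.03, -0.2, 0, 0, 0, 50, 0, 0.03, -0.2, 0, 0, 0, 50, 0, 0.03, -0.2, 0, 0, 0, 50, 0, 0, 0, 0, 0, 0, 50, 0, 0, 0, 0, 0, 0, 50]
}}

```text
time_s: 22.4
ee_pos: [585.2, -177.8, 78.1]
ee_rot: [[0.431, 0.015, -0.902], [0.903, -0.008, 0.43], [-0.0, -1.0, -0.017]]
force: [-1.7, -8.9, 34.3]
gripper_width: 49.8
```

```bash
python3 m.py; python3 l.py;  python3 -c "
import cv2;a=cv2.imread('pics/last_side.png')[130:290,180:340];b=cv2.imread('pics/last_scene.png')[130:290,130:290];import numpy as np;cv2.imwrite('pics/v8.png',cv2.resize(np.hstack([a,b]),None,fx=2.5,fy=2.5,interpolation=2))"
```

```text
t 22.4 p [ 584.8 -177.6  103.1] F [-1.7 -8.9 34.3] q [-0.31  0.55  1.75 -0.    0.83 -1.44]
board coords x,y -62.7 0.6 z 103.1
scene [34. 26.] 87.2 boardxy [(-127, 118), (-104, 128), (-117, 159), (-140, 149)]
```

View pics/v8.png

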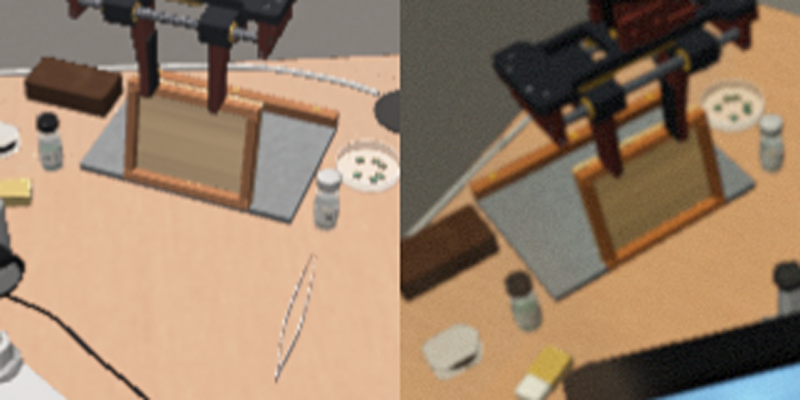

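Lid leans past vertical at about 105-110°, still pinned by the tips from above at (150,90) and (217,105). I'll lift straight off so it falls onto the board.

Request:
{"api": "send_rows", "payload": {
  "rows": [0, -0.4, 0, 0, 0, 0, 50, 0, -0.6, 0, 0, 0, 0, 50, 0, -0.6, 0, 0, 0, 0, 50, 0, 0, 0, 0, 0, 0, 50, 0, 0, 0, 0, 0, 0, 50, 0, 0, 0, 0, 0, 0, 50, 0, 0, 0, 0, 0, 0, 50, 0, 0, 0, 0, 0, 0, 50, 0, 0, 0, 0, 0, 0, 50, 0, 0, 0, 0, 0, 0, 50]
}}

```text
time_s: 23.75
ee_pos: [578.1, -173.3, 111.3]
ee_rot: [[0.431, -0.0, -0.902], [0.902, -0.0, 0.431], [-0.0, -1.0, 0.0]]
force: [-0.2, 0.5, 0.0]
gripper_width: 50.2
```

```bash
python3 m.py; cat > k.py <<'E'
from h import *
E=np.array([.903,-.43]);L=np.array([.43,.903]);F=np.array([578,-175.])
# board area that is grey in the side view -> rectified map in board coords (z=9), lid pixels printed as '#'
import sys
z=float(sys.argv[1]) if len(sys.argv)>1 else 9
for n in('side','scene'):
  i=arm.camera(n)[:,:,::-1].copy();cv2.imwrite(f'pics/last_{n}.png',i)
  h=cv2.cvtColor(cv2.GaussianBlur(i,(3,3),0),cv2.COLOR_BGR2HSV);c=arm.calibration(n)
  print(n,'rows x=70..-100 step 6, cols y=100..-100 step 5')
  for x in range(76,-101,-6):
    P=[np.r_[F+E*(x+70)+L*y,z] for y in range(105,-106,-5)]
    u=np.round(proj(c,P)).astype(int)
    print('%5d '%x+''.join('.' if h[b,a,1]<35 and h[b,a,2]>90 else ('w' if h[b,a,0]<=15 and h[b,a,1]<=110 and h[b,a,2]>180 else ('D' if h[b,a,2]<90 else '#')) for a,b in u))
E
python3 k.py 9
```

```text
t 23.75 p [ 578.1 -173.3  136.3] F [-0.2  0.5  0. ] q [-0.31  0.5   1.74 -0.    0.91 -1.44]
board coords x,y -70.6 1.5 z 136.3
side rows x=70..-100 step 6, cols y=100..-100 step 5
   76 #########################################ww
   70 w#########################################w
   64 w########################################ww
   58 ww.......####w#w#################........#w
   52 ww.......w####w##############w#w#.........w
   46 ww.......########################.........w
   40 #w.......#########################.......#w
   34 #w.......################w########.......#w
   28 #w.......#########################.......#w
   22 #w.......#########################........w
   16 #w.......#########################.......#w
   10 #w.......#########################.......#w
    4 ww.......#########################.......#w
   -2 ww.......#########################........w
   -8 ww.......#########################.........
  -14 w........#########################.......#.
  -20 ww.......#########################.......#w
  -26 w........#########################.......#w
  -32 w........###w#
[... 1433 characters left out ...]

  -20 ##.........#########################....###
  -26 ##........##########################.....##
  -32 ##.........#########################.....w#
  -38 ##.........#########################.....##
  -44 ##.........#########################.....##
  -50 ##........#########################......##
  -56 ##........#########################......##
  -62 ##...............................#.......##
  -68 ####....................................###
  -74 ###########################################
  -80 ###########################################
  -86 ###########################################
  -92 ###########################################
  -98 ###########################################
```

Maps from both cameras show the lid flat on the board: leading side at x ≈ -58, y from about +60 to -60, and square. The trail side is about 20 mm short of the fence. Now I get behind it and push home.

Request:
{"api": "send_rows", "payload": {
  "rows": [0, 0.4, 0.43, 0, 0, 0, 50, 0, 0.4, 0.43, 0, 0, 0, 50, 0, 0.65, 0, 0, 0, 0, 50, 0, 0.65, 0, 0, 0, 0, 50, 0, 0.65, 0, 0, 0, 0, 50, 0, 0.65, 0, 0, 0, 0, 50, 0, 0.65, 0, 0, 0, 0, 50, 0, 0.65, 0, 0, 0, 0, 50, 0, 0.1, 0, 0, 0, 0, 50, 0, 0, 0, 0, 0, 0, 50]
}}

```text
time_s: 25.1
ee_pos: [558.7, -164.1, -8.7]
ee_rot: [[0.431, -0.0, -0.902], [0.902, 0.0, 0.431], [-0.0, -1.0, 0.0]]
force: [-0.4, -0.2, -0.1]
gripper_width: 50.2
```

```bash
python3 m.py -60,0,15.5 -48,0,15.5
```

```text
t 25.1 p [ 558.7 -164.1   16.3] F [-0.4 -0.2 -0.1] q [-0.31  0.66  1.82 -0.    0.66 -1.43]
board coords x,y -92.1 1.6 z 16.3
-60,0,15.5 units [-0.06  0.03 -1.28]
-48,0,15.5 units [-0.06  0.03 -1.76]
```

Push 40 mm forward (to -52), slow.

Request:
{"api": "send_rows", "payload": {
  "rows": [0, 0.01, -0.2, 0, 0, 0, 50, 0, 0.01, -0.2, 0, 0, 0, 50, 0, 0.01, -0.2, 0, 0, 0, 50, 0, 0, -0.2, 0, 0, 0, 50, 0, 0, -0.2, 0, 0, 0, 50, 0, 0, -0.2, 0, 0, 0, 50, 0, 0, -0.2, 0, 0, 0, 50, 0, 0, -0.2, 0, 0, 0, 50, 0, 0, 0, 0, 0, 0, 50, 0, 0, 0, 0, 0, 0, 50]
}}

```text
time_s: 26.35
ee_pos: [594.8, -181.4, -9.4]
ee_rot: [[0.431, 0.0, -0.902], [0.902, -0.0, 0.431], [-0.0, -1.0, -0.0]]
force: [-0.1, 0.7, -0.0]
gripper_width: 50.0
```

Request:
{"api": "send_rows", "payload": {
  "rows": [0, 0, -0.06, 0, 0, 0, 50, 0, 0, -0.06, 0, 0, 0, 50, 0, 0, -0.06, 0, 0, 0, 50, 0, 0, 0, 0, 0, 0, 50, 0, 0, 0, 0, 0, 0, 50, 0, 0, 0, 0, 0, 0, 50, 0, 0, 0, 0, 0, 0, 50, 0, 0, 0, 0, 0, 0, 50, 0, 0, 0, 0, 0, 0, 50, 0, 0, 0, 0, 0, 0, 50]
}}

```text
time_s: 27.6
ee_pos: [597.4, -182.6, -9.5]
ee_rot: [[0.431, -0.003, -0.902], [0.902, 0.001, 0.431], [-0.0, -1.0, 0.003]]
force: [-3.6, 3.0, 3.6]
gripper_width: 49.8
```

```bash
python3 m.py; python3 k.py 9 | head -32
```

```text
t 27.6 p [ 597.5 -182.6   15.5] F [-3.6  3.   3.6] q [-0.32  0.7   1.72  0.    0.72 -1.44]
board coords x,y -49.1 1.5 z 15.5
side rows x=70..-100 step 6, cols y=100..-100 step 5
   76 ###DDD##########DDDDDDDDDDDDDD###########ww
   70 DDDDDD##########DDDDDDDDDDDDDD############w
   64 DDDDDDD#########DDDDDDDDD#DDDDD###########w
   58 DDD#.DD..####.#.DDDDDD#D.##DDDD###.......#w
   52 DDDD............DDDDDD#....DDD####........w
   46 DDDDDDDDD#D##.#.DDDDDDDD#.#DDD####........w
   40 DDDDDDDDD########DDDDDD#####DD####.......#w
   34 DDDDDDDDD########DDDDDD######D####.......#w
   28 ##...DDDDD##########DDD#####w#####.......#w
   22 #w....DDDDD##########DDD##########........w
   16 #w.....DDDD##########DDD##########.......#w
   10 #w.....DDDD##########DDD##########.......#w
    4 ww......DDDD##########DDD#########.......#w
   -2 ww.......DDD##########DDD#########........w
   -8 ww.......#DDD#w#w#w#w##DD#####w###.........
  -14 w........#DDDD#########DD########........#.
  -20 ww.......##DDD#########DDD########.......#w
  -26 w........##DDDD########DDDD#######.......#w
  -32 w.........##DDD#########DDD#######.......#w
  -38 w...........DDD.........DDD..............#w
  -44 ww...........DD..........DD..............ww
  -50 ww.......................................#w
  -56 w........................................#w
  -62 ww.......................................#w
  -68 w#.......................................#w
  -74 ww########.#.########.#.####.#.#..#.#....#w
  -80 wwwwwwwwwwwwwwwwwwwwwwwwwwwwwwwwwwwwwwwwwww
  -86 wwwwwwwwwwwwwwwwwwwwwwwwwwwwwwwwwwwwwwwwwww
  -92 wwwwwwwwwwwwwwwwwwwwwwwwwwwwwwwwwwwwwwwwwww
  -98 wwwwwwwwwwwwwwwwwwwwwwwwwwwwwwwwwwwwwwwwwww
scene rows x=70..-100 step 6, cols y=100..-100 step 5
```

Reaction has appeared and the leading side is at -38 mm, so it meets the fence. A little more press to seat it square, then retreat.

Request:
{"api": "send_rows", "payload": {
  "rows": [0, 0, -0.06, 0, 0, 0, 50, 0, 0, -0.06, 0, 0, 0, 50, 0, 0, 0, 0, 0, 0, 50, 0, 0, 0, 0, 0, 0, 50, 0, 0, 0, 0, 0, 0, 50, 0, 0, 0, 0, 0, 0, 50, 0, 0, 0, 0, 0, 0, 50, 0, 0, 0, 0, 0, 0, 50, 0, 0, 0, 0, 0, 0, 50, 0, 0, 0, 0, 0, 0, 50]
}}

```text
time_s: 28.95
ee_pos: [597.4, -182.6, -9.9]
ee_rot: [[0.431, -0.008, -0.902], [0.902, 0.003, 0.431], [-0.001, -1.0, 0.009]]
force: [-11.2, 6.3, 9.3]
gripper_width: 50.2
```

Request:
{"api": "send_rows", "payload": {
  "rows": [0, 0, 0.2, 0, 0, 0, 50, 0, 0, 0.4, 0, 0, 0, 50, 0, 0, 0.4, 0, 0, 0, 50, 0, 0, 0.4, 0, 0, 0, 50, 0, -0.6, 0, 0, 0, 0, 50, 0, -1, 0, 0, 0, 0, 50, 0, -1, 0, 0, 0, 0, 50, 0, -1, 0, 0, 0, 0, 50, 0, -1, 0, 0, 0, 0, 50, 0, -1, 0, 0, 0, 0, 50]
}}

```text
time_s: 30.2
ee_pos: [570.5, -169.6, 132.8]
ee_rot: [[0.431, 0.002, -0.902], [0.902, -0.001, 0.431], [0.0, -1.0, -0.002]]
force: [0.1, -0.3, 0.3]
gripper_width: 49.6
```

Request:
{"api": "send_rows", "payload": {
  "rows": [0, -1, 0, 0, 0, 0, 50, 0, -1, 0, 0, 0, 0, 50, 0, -1, 0, 0, 0, 0, 50, 0, -1, 0, 0, 0, 0, 50, 0, 0, 0, 0, 0, 0, 50, 0, 0, 0, 0, 0, 0, 50, 0, 0, 0, 0, 0, 0, 50, 0, 0, 0, 0, 0, 0, 50, 0, 0, 0, 0, 0, 0, 50, 0, 0, 0, 0, 0, 0, 50]
}}

```text
time_s: 31.45
ee_pos: [569.9, -169.4, 230.4]
ee_rot: [[0.431, -0.0, -0.902], [0.902, 0.0, 0.431], [-0.0, -1.0, 0.0]]
force: [0.9, -0.7, -0.2]
gripper_width: 50.2
```

```bash
python3 m.py; python3 k.py 9|head -30;  python3 -c "
import cv2;a=cv2.imread('pics/last_side.png')[130:290,180:340];b=cv2.imread('pics/last_scene.png')[130:290,130:290];import numpy as np;cv2.imwrite('pics/v9.png',cv2.resize(np.hstack([a,b]),None,fx=2.5,fy=2.5,interpolation=2))"
```

```text
t 31.45 p [ 569.9 -169.4  255.4] F [ 0.9 -0.7 -0.2] q [-0.31  0.34  1.67  0.    1.13 -1.43]
board coords x,y -79.7 1.5 z 255.4
side rows x=70..-100 step 6, cols y=100..-100 step 5
   76 #########################################ww
   70 w#########################################w
   64 w#########################################w
   58 ww......##################w#######.......#w
   52 ww.......########################.........w
   46 ww.......########################.........w
   40 #w.......#########################.......#w
   34 #w.......#########################.......#w
   28 #w......##########################.......#w
   22 #w.......#########################........w
   16 #w.......#########################.......#w
   10 ##.......#########################.......#w
    4 ww.......#########################.......#w
   -2 w#.......#########################........w
   -8 ww.......###w#w#w#w#w#w#w#####w###.........
  -14 w........########################........#.
  -20 w#.......#########################.......##
  -26 w........#########################.......#w
  -32 w.........########################.......#w
  -38 w..............................#.........#w
  -44 w#.......................................ww
  -50 ww.......................................#w
  -56 w........................................#w
  -62 w#.......................................#w
  -68 w#.......................................#w
  -74 ww##########.######.#.#.####.#.#..#.#....#w
  -80 wwwwwwwwwwwwwwwwwwwwwwwwwwwwwwwwwwwwwwwwwww
  -86 wwwwwwwwwwwwwwwwwwwwwwwwwwwwwwwwwwwwwwwwwww
  -92 wwwwwwwwwwwwwwwwwwwwwwwwwwwwwwwwwwwwwwwwwww
```

View pics/v9.png

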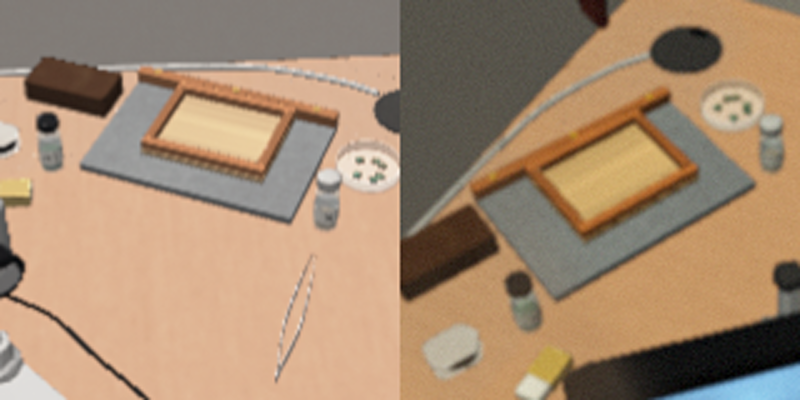

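The lid lies upside down, flush and square against the fence. The bystanders look unmoved and the arm is clear, so I'm handing in.

```bash
python3 -c "
from workcell import arm
print(arm.close_job())"
```

```text
the job is handed in; nothing more can be done
None
```

The lid is turned over and lies upside down on the board, flat and square against the fence. I handed it in at about 31.5 s of the 72 s allowed; no verdict was reported.

**How it went:**
- I pushed the largest lid square against the board's front edge with two spread fingertips.
- Keeping it pressed there, I worked its near side up by friction along an arc until it stood on its leading side and passed vertical.
- When I lifted the tips off, it fell onto the board. I then pushed it about 20 mm to the fence and withdrew upward.

**Last checks:**
- **Lid position:** the side view shows the lid's near side straight at about -36 mm in the board frame, which puts its back side at the fence (±3 mm). It spans about ±60 mm in y, within the board's sides. Pressing harder moved it no further.
- **Surroundings:** the vials, eraser, tweezers, dish and block showed no visible shift in the pictures; I did not measure them.
- **Arm:** clear of everything, with force readings near zero.

**What failed or disagreed:**
- The visible fingertips sat about 25 mm behind the reported TCP. My first push passed above the lid without touching it, so I corrected for the offset and pushed again.
- The fingertip force peaked at about 35 N in the readings, as the lid passed vertical.

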